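Run the dish carriage home and lock it with its gate pin

TASK

Bring the petri dish over the viewing window of the dish stage and lock it there: push the square knob of the carriage along the L-shaped slot all the way to the far end of the long leg, round the corner, and on to the very end of the short leg. Only push the knob, never pinch it between the fingers; do not touch the dish or knock it out of its seat, and leave the other things on the bench where they are.

Things in the scene. Friction and masses are not known exactly. Their poses are not given: they have to be found in the camera images.
- viewer: the dish stage, fixed to the bench: a low grey base plate (top 14 mm up) with two rods, a round white viewing window and a plain aluminium gate plate along its left side. Origin at bench level; x runs along the slot's long leg, away from the robot, y to the left, z up. Base: x -120..120, y -103..127 mm. Gate plate: x -82..82, y 50..132 mm, top 41 mm up, with the L-shaped slot, 16 mm wide
- slot_corner (a point): the far end of the slot's long leg, where the knob's centre stands when the carriage is fully home; at the gate plate's top. From here the long leg runs 90 mm back along the stage's -x; the short leg runs 30 mm along -y (toward the dish side).
- slot_end (a point): the end of the short leg, where the knob's centre stands when locked; at the gate plate's top
- knob (a point): centre of the black square push-knob on the pin above the gate plate: 20 x 20 mm (faces parallel to the stage's x and y), 40 mm high, its top 85 mm above the bench. Captive, moves only level, against about 3 N friction along x, 2 N along y; stays where it is left; stops solidly at the slot's ends. Its pin is 10 mm thick (3 mm play a side) and can turn the corner only within 3 mm of it.
- carriage (a joint): travel of the dish carriage (and with it the knob) along the stage's +x, m: 0 at the near end of the long leg, 0.090 at its far end. It starts at 0.
- lock_pin (a joint): travel of the knob across the carriage along the stage's -y, m: 0 in the long leg, 0.030 at the end of the short leg (locked); play of 3 mm.
- seat (a point): centre of the dish seat's floor in the black carriage plate (115 x 115 mm); the seat is a round pocket 94 mm wide and 7 mm deep. The knob stands 153 mm to the left of it (stage +y) at lock_pin 0.
- dish: round petri dish, 90 mm wide, 15 mm high, lying loose in the carriage's seat; origin at the centre of its underside. Not to be touched.
- timer: bystander: flat white timer 62 x 62 x 18 mm beside the stage on its right; origin at the centre of its underside
- beaker: bystander: small clear beaker, 49 mm wide, 60 mm high, behind the stage; origin at the centre of its underside
- tape_roll: bystander: tan roll of tape, 104 mm wide, 25 mm high, lying to the right; origin at the centre of its underside
- bottle: bystander: small bottle with an orange cap, 56 mm wide, 113 mm high, to the right; origin at the centre of its underside
- carton: bystander: small white carton 56 x 80 x 60 mm to the left; origin at the centre of its underside

How it is judged:
On the way:
1. the knob is at the far end of the long leg, not yet in the short one (value of joint carriage above 0.084 m and value of joint lock_pin below 0.012 m), for 0.05 s.
At the end, for the whole second after the job is handed in: the carriage has travelled at least 84 of its 90 mm, the knob at least 25 of the 30 mm of the short leg, both at rest, and the dish lies flat in its seat (within 5 mm of its centre) (value of joint carriage above 0.084 m and value of joint lock_pin above 0.025 m and velocity of joint each of carriage, lock_pin below 0.01 m/s and horizontal distance between dish and seat below 0.005 m and distance between dish and seat below 0.006 m and angle between dish's own z axis and vertical below 0.06 rad); the robot touches nothing.
It fails at once if the knob is pinched between the fingers (pressed on two opposite faces at once) ((contact force between the fingers and knob_near above 0.5 N and contact force between the fingers and knob_far above 0.5 N) or (contact force between the fingers and knob_left above 0.5 N and contact force between the fingers and knob_right above 0.5 N)).
It fails at once if the dish is touched by the robot (contact force between the arm and dish above 0.5 N).
It fails at once if the dish is touched by the fingers (contact force between the fingers and dish above 0.5 N).
It fails at once if the dish leaves its seat (distance between dish and seat above 0.01 m).
It fails at once if another thing on the bench is displaced by more than 20 mm (distance of any of timer, beaker, tape_roll, bottle, carton from where it was at the start of the episode above 0.02 m).
It also fails if it takes over 48 s, if anything falls off the work surface, if the arm or the gripper's body presses on something with over 40 N, if the wrist force passes 120 N, or if a joint passes its speed limit or range.

ROBOT

A 6-joint arm with a two-finger parallel gripper is mounted at the origin on a cart in front of the work surface, level with it; the furniture and walls round the work are solid. World frame = base frame: x ahead of the robot, y to its left, z up, the work surface at z = 0. Lengths are in m, angles in rad, forces in N, time in s.
With the tool pointing down it reaches from about 0.375 to 0.975 m from the base axis. Payload 3.8 kg.
Tool frame: the origin (TCP) lies at the very end of the fingers, on their centre line; the grasp point (between the pads) lies 19 mm behind it; z points along the fingers, x is the direction in which the jaws open and shut, and the axes are right-handed (so a half turn about z gives the same grasp; the last joint's range is limited). The gripper opens to 85 mm and grips with 20 to 120 N. Pads are 22 mm wide; open, the fingers measure 114 mm over their backs; the gripper's body (76 mm by 85 mm) begins 54 mm behind the grasp point. The pads swing forward as they close: fully open they stand 13 mm farther back than shut.
Start: joints at [-1.215, 0.264, 1.604, -0, 1.274, -0.037], TCP at [0.258, -0.624, 0.231] pointing down, gripper open.
Joint ranges: [-2.63, 2.63], [-0.94, 2.18], [0.31, 2.57], [-1.31, 4.45], [0, 2.66], [-2.55, 2.55]. Speed limits (rad/s): [2.57, 2.57, 3.14, 3.14, 3.14, 3.14].

INTERFACE

Orientations are given as a rotation vector (axis times angle).
In Python, from workcell import bot gives the robot as it stands.
- The arm moves only by the tool carry_out, never from a script. Its argument "deltas" is a list of rows, each an object with "delta_pos": the shift along the tool's x, y, z in m, a list of three; "dr": the turn, a rotation vector about the tool's x, y, z in rad, a list of three. A call has 1 to 10 rows; each row shifts and turns the commanded pose from where the row before left it, along the tool's axes as they then stand; what a row does not reach is not made up. A row lasts 1/8 s, in which the tool goes at most 62.5 mm and 10.7 degrees, less where a joint would pass 70% of its speed; a pose out of reach is approached as far as the arm can. A call is refused whole if a number of a shift passes 0.0625 or a number of a turn 0.188, either way. A call with a gripper value outside its range is refused whole. "grip" is the opening, from 0 (shut) to 1 (fully open), set as the call begins (left out, the last holds). The fingers move at their own pace and stop on an object; "force" is the grip in N (left out, the last holds). Time passes only in rows, so rows that do not move let the fingers close. It gives the time, the measured TCP pose, the force and the opening at its end, in the units of the state.
- bot.read_state(): the state, without advancing time (a new reading comes with each control period).
- bot.read_camera(name): name is "scene" or "top"; returns a dict with "frame" (480x640x3 uint8, red, green, blue), "K" (3x3 intrinsics, pixels), "xyz" and "attitude" of the camera in the world. Camera axes: x right, y down, z forward; pixel columns grow to the right and rows downward; lengths in m; the calibration is good to about 2 mm. A picture is of the moment at which its call begins. There is no depth.
- bot.finish_job(): hands the job in, once; it reports no verdict.
The state is a dict: "time": time; "q": joint angles; "joint_vel": joint speeds; "joint_torque": joint torques, N m; "tool_pos": TCP position; "tcp_rot": TCP orientation; "wrist_force": force on the tool from outside, world axes, zero at the start; "torque": the same for the moment, N m; "width": opening from 0.0 (shut) to 1.0 (fully open).
Only numpy, scipy, OpenCV 4.12 (cv2) and the standard library are available. Lean on these libraries where they do the work, as an engineer would, in place of code of your own. Each camera call takes 0.05 s, during which the arm holds its last target.

## Working session

There is one attempt and no reset: what is moved stays moved. The work goes in short steps, Python scripts to look and compute and a tool call to move; the robot and the scene stay as the last step left them, time stands still between calls to the robot, and variables do not carry over. Pictures are saved under pics/ and viewed, and the job is handed in when it is done.

Besides the shell and the picture viewer there is one more tool, called after ">>>" as name(argument=value, ...) on one line, values as JSON. carry_out: Moves the arm, as the interface text tells. Its arguments: {"type":"object","properties":{"deltas":{"type":"array"},"grip":{"type":"number"},"force":{"type":"number"}},"required":["deltas"]}

```bash
mkdir -p pics; python3 - <<'E'
from workcell import bot
import cv2
s=bot.read_state(); print({k:(v if not hasattr(v,'round') else v) for k,v in s.items()})
for n in("scene","top"):
    c=bot.read_camera(n); cv2.imwrite(f"pics/{n}0.png",c["frame"][:,:,::-1]); print(n,c["K"],c["xyz"],c["attitude"])
E
```

```text
{'time': 0.0, 'q': array([-1.21491541e+00,  2.64743530e-01,  1.60539941e+00, -1.80424431e-06,
        1.27368327e+00, -3.68649971e-02]), 'joint_vel': array([ 0.00238894,  0.00090657, -0.00041266,  0.00163559, -0.00145023,
        0.00078351]), 'joint_torque': array([-4.50556490e-05, -5.15115881e+01, -3.67308211e+01, -2.08187266e-04,
        1.29990894e-02, -2.25094418e-06]), 'tool_pos': array([ 0.25810278, -0.62290624,  0.22995478]), 'tcp_rot': array([-2.61109229,  1.74458665,  0.00284381]), 'wrist_force': array([ 0.38209509, -0.74469831, -0.19438428]), 'torque': array([-0.0196351 , -0.00563509, -0.02207127]), 'width': 0.9981346589745319}
scene [[460.31087024   0.         316.49642301]
 [  0.         460.31087024 238.89259738]
 [  0.           0.           1.        ]] [-0.08137937  0.63056316  0.92045742] [-0.99798009  2.42182641 -1.04869444]
top [[528.51478307   0.         325.47272529]
 [  0.         528.51478307 248.5819641 ]
 [  0.           0.           1.        ]] [ 0.41970801 -0.03074042  1.5542775 ] [-2.16346974  2.17064343 -0.12291529]
```

View pics/scene0.png

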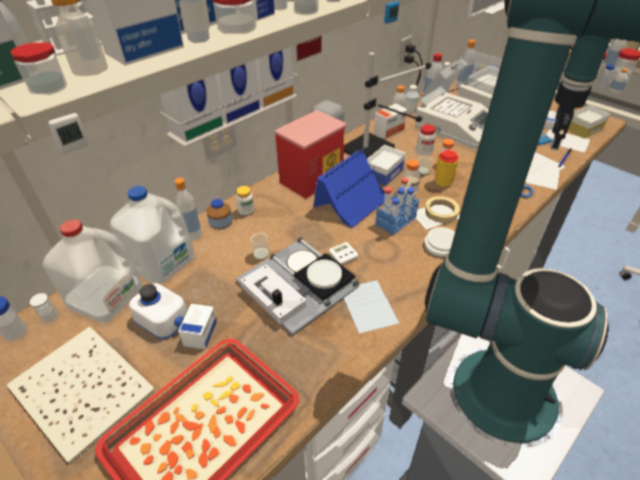

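View pics/top0.png

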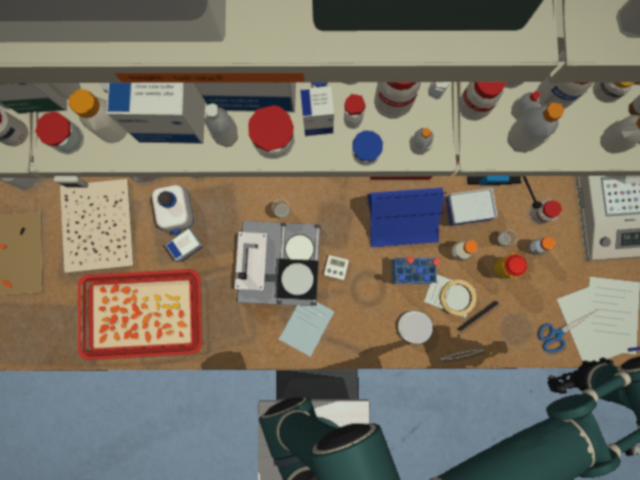

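The stage is at about (277,262) in the top view, with the gate on its left. The dish is near (297,279) and the knob near (240,268). I'll enlarge both views.

```bash
python3 - <<'E'
import cv2
a=cv2.imread("pics/top0.png")[210:315,222:362]; cv2.imwrite("pics/top0z.png",cv2.resize(a,None,fx=5.7,fy=5.7,interpolation=cv2.INTER_CUBIC))
a=cv2.imread("pics/scene0.png")[225:335,225:365]; cv2.imwrite("pics/scene0z.png",cv2.resize(a,None,fx=5.4,fy=5.4,interpolation=cv2.INTER_CUBIC))
E
```

```text
(no output)
```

View pics/top0z.png

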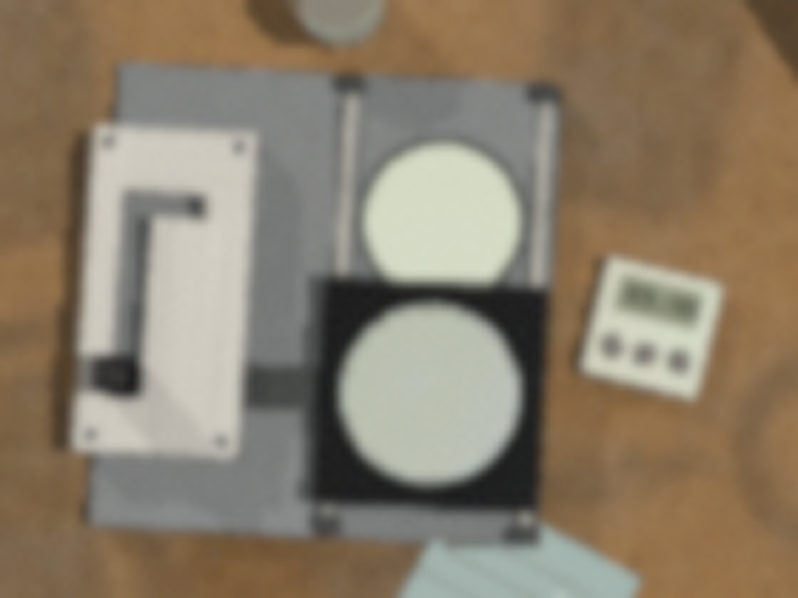

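View pics/scene0z.png

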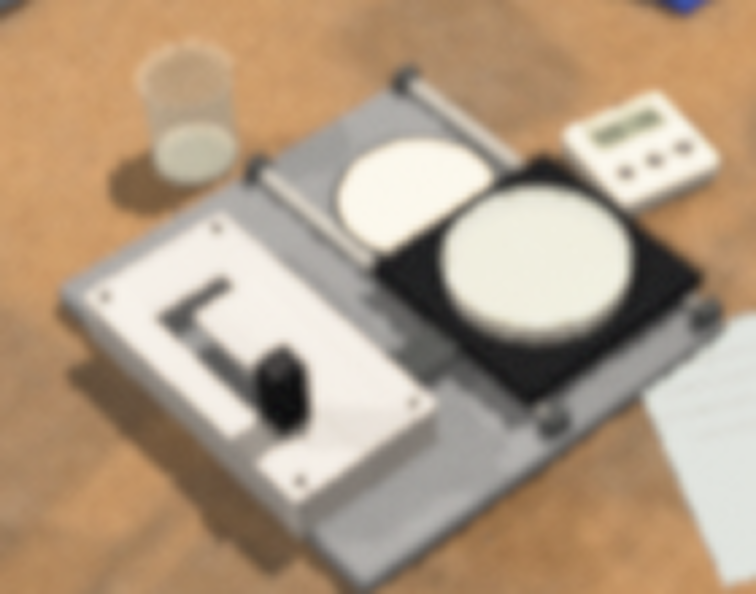

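```bash
cat > h.py <<'E'
import numpy as np, cv2
from scipy.spatial.transform import Rotation as R
from scipy.optimize import least_squares
cal={"scene":(460.31087024,316.49642301,238.89259738,[-0.08137937,0.63056316,0.92045742],[-0.99798009,2.42182641,-1.04869444]),
"top":(528.51478307,325.47272529,248.5819641,[0.41970801,-0.03074042,1.5542775],[-2.16346974,2.17064343,-0.12291529])}
def proj(n,P):
    f,cx,cy,t,r=cal[n]; p=R.from_rotvec(r).inv().apply(np.atleast_2d(P)-t); return np.c_[f*p[:,0]/p[:,2]+cx,f*p[:,1]/p[:,2]+cy]
def ray(n,uv,z):
    f,cx,cy,t,r=cal[n]; d=R.from_rotvec(r).apply([(uv[0]-cx)/f,(uv[1]-cy)/f,1]); t=np.array(t); return t+d*(z-t[2])/d[2]
def zt(u,v): return ((u+.5)/5.7-.5+222,(v+.5)/5.7-.5+210)
def zs(u,v): return ((u+.5)/5.4-.5+225,(v+.5)/5.4-.5+225)
def w(p,L):
    x,y,a=p;c,s=np.cos(a),np.sin(a);L=np.atleast_2d(L);return np.c_[x+c*L[:,0]-s*L[:,1],y+s*L[:,0]+c*L[:,1],L[:,2]]
E
cat > fit.py <<'E'
from h import *
g=[(.082,.132,.041),(.082,.05,.041),(-.082,.05,.041),(-.082,.132,.041)]
b=[(.12,.127,.014),(.12,-.103,.014),(-.12,-.103,.014),(-.12,.127,.014)]
O=[("top",zt(*u),l) for u,l in zip([(93,124),(257,131),(237,460),(70,450)],g)]
O+=[("top",zt(*u),l) for u,l in zip([(120,63),(560,90),(538,543),(88,525)],b)]
O+=[("scene",zs(*u),l) for u,l in zip([(88,298),(218,210),(437,405),(297,506)],g)]
def res(p,names=("top","scene")): return np.array([proj(n,w(p,l))[0]-uv for n,uv,l in O if n in names]).ravel()
for nm in (("top",),("scene",),("top","scene")):
    r=least_squares(res,[.4,.1,0],args=(nm,),loss="soft_l1"); print(nm,r.x,np.abs(res(r.x,nm)).max().round(2))
print(res(r.x).round(1).reshape(-1,2).tolist())
p=r.x
kt=ray("top",zt(120,375),.085);print("knob from top",kt, "stage", R.from_euler('z',-p[2]).apply(kt-[p[0],p[1],0]))
c=ray("top",zt(430,393),.03);print("dish stage",R.from_euler('z',-p[2]).apply(c-[p[0],p[1],0]))
for u in [(134,205),(200,205)]:
    c=ray("top",zt(*u),.041);print("slot stage",R.from_euler('z',-p[2]).apply(c-[p[0],p[1],0]))
E
python3 fit.py
```

```text
('top',) [ 0.54703599  0.08739089 -0.0529783 ] 1.29
('scene',) [ 0.54154146  0.08928232 -0.05620356] 0.86
('top', 'scene') [ 0.54559107  0.08756476 -0.05250131] 1.91
[[0.2, 0.8], [-0.2, 0.9], [-0.2, 0.1], [0.4, 0.4], [-0.5, 0.1], [0.2, -0.8], [-0.0, 1.5], [-0.4, 0.8], [-1.3, -1.1], [0.0, -0.3], [-0.3, -1.2], [-0.4, -1.9]]
knob from top [0.50674609 0.19358202 0.085     ] stage [-0.04435494  0.1038327   0.085     ]
dish stage [-0.04292391 -0.0447185   0.03      ]
slot stage [0.0440185  0.10929095 0.041     ]
slot stage [0.04566551 0.07599367 0.041     ]
```

```bash
cat >> h.py <<'E'
P=(0.545,0.0875,-0.0525)
def goto(target_xyz,yaw,s=None):
    "delta in present tool axes, and turn about tool z"
    from workcell import bot
    s=s or bot.read_state(); r=R.from_rotvec(s["tcp_rot"]); 
    t=R.from_euler('z',yaw)*R.from_euler('x',np.pi)
    return r.inv().apply(np.array(target_xyz)-s["tool_pos"]), (r.inv()*t).as_rotvec()
E
python3 - <<'E'
from h import *
for z in (.3,.4,.5,.6,.7):
    print(z,ray("top",(280,175),z)[:2].round(3),ray("scene",(150,77),z)[:2].round(3),ray("scene",(20,127),z)[:2].round(3))
print(ray("top",(280,209),.06),ray("top",(183,244),.06),ray("top",(337,267),.018))
print(w(P,[(-.09,.107,.055),(.0205,.107,.055)]), goto((.4607,.199,.23),-.0525))
E
```

```text
0.3 [0.737 0.074] [ 1.329 -0.002] [1.299 0.414]
0.4 [0.712 0.065] [1.102 0.1  ] [1.076 0.448]
0.5 [0.687 0.057] [0.875 0.202] [0.854 0.483]
0.6 [0.661 0.049] [0.647 0.304] [0.631 0.518]
0.7 [0.636 0.04 ] [0.42  0.406] [0.409 0.553]
[0.69826641 0.0929387  0.06      ] [0.59806831 0.36813081 0.06      ] [ 0.53422754 -0.07059712  0.018     ]
[[0.46073892 0.1990754  0.055     ]
 [0.57108667 0.19327682 0.055     ]] (array([-0.6818068 , -0.50175052,  0.00153867]), array([-0.00126523,  0.00180668, -1.12548301]))
```

```bash
cat > sim.py <<'E'
from h import *
from workcell import bot
def sim(rows):
    s=bot.read_state(); p=s["tool_pos"].copy(); r=R.from_rotvec(s["tcp_rot"])
    for d,t in rows:
        p=p+r.apply(d); r=r*R.from_rotvec(t)
        print(p.round(3),np.hypot(*p[:2]).round(3),np.degrees(np.arctan2(p[1],p[0])).round(0))
    t=R.from_euler('z',-.0525)*R.from_euler('x',np.pi)
    print("left",r.inv().apply(np.array([.4607,.199,p[2]])-p).round(4),(r.inv()*t).as_rotvec().round(4))
E
python3 - <<'E'
from sim import *
sim([((-.017,-.058,0),(0,0,-.095))]*10+[((-.008,-.056,0),(0,0,-.058))]*3)
E
```

```text
[ 0.305 -0.585  0.23 ] 0.66 -62.0
[ 0.348 -0.543  0.23 ] 0.645 -57.0
[ 0.388 -0.497  0.23 ] 0.63 -52.0
[ 0.422 -0.447  0.23 ] 0.615 -47.0
[ 0.452 -0.394  0.23 ] 0.6 -41.0
[ 0.476 -0.339  0.23 ] 0.585 -35.0
[ 0.495 -0.282  0.231] 0.57 -30.0
[ 0.509 -0.223  0.231] 0.556 -24.0
[ 0.517 -0.163  0.231] 0.542 -18.0
[ 0.519 -0.103  0.231] 0.529 -11.0
[ 0.524 -0.046  0.231] 0.526 -5.0
[0.526 0.01  0.231] 0.526 1.0
[0.524 0.067 0.231] 0.528 7.0
left [-0.0705 -0.1286  0.0003] [-0.0019  0.0008 -0.0015]
```

```bash
python3 - <<'E'
from sim import *
sim([((-.027,-.055,-.004),(0,0,-.1))]*8+[((-.009,-.056,0),(0,0,-.08))]*4)
E
```

```text
[ 0.299 -0.577  0.234] 0.65 -63.0
[ 0.334 -0.527  0.238] 0.624 -58.0
[ 0.365 -0.474  0.242] 0.598 -52.0
[ 0.39  -0.418  0.246] 0.572 -47.0
[ 0.409 -0.36   0.25 ] 0.545 -41.0
[ 0.423 -0.3    0.255] 0.519 -35.0
[ 0.43  -0.239  0.259] 0.492 -29.0
[ 0.432 -0.178  0.263] 0.467 -22.0
[ 0.444 -0.123  0.263] 0.461 -15.0
[ 0.452 -0.067  0.263] 0.457 -8.0
[ 0.455 -0.01   0.263] 0.455 -1.0
[0.454 0.047 0.263] 0.456 6.0
left [-0.0019 -0.1525  0.0003] [-0.0019  0.0008 -0.0055]
```

>>> carry_out(deltas=[{"delta_pos": [-0.027, -0.055, -0.004], "dr": [0, 0, -0.1]}, {"delta_pos": [-0.027, -0.055, -0.004], "dr": [0, 0, -0.1]}, {"delta_pos": [-0.027, -0.055, -0.004], "dr": [0, 0, -0.1]}, {"delta_pos": [-0.027, -0.055, -0.004], "dr": [0, 0, -0.1]}, {"delta_pos": [-0.027, -0.055, -0.004], "dr": [0, 0, -0.1]}, {"delta_pos": [-0.027, -0.055, -0.004], "dr": [0, 0, -0.1]}, {"delta_pos": [-0.027, -0.055, -0.004], "dr": [0, 0, -0.1]}, {"delta_pos": [-0.027, -0.055, -0.004], "dr": [0, 0, -0.1]}], grip=0, force=40)

```text
time: 1.1
tool_pos: [0.4316, -0.1767, 0.263]
tcp_rot: [-3.086, 0.585, 0.0]
wrist_force: [0.9, -0.0, 0.1]
width: -0.001
```

>>> carry_out(deltas=[{"delta_pos": [-0.009, -0.056, 0], "dr": [0, 0, -0.08]}, {"delta_pos": [-0.009, -0.056, 0], "dr": [0, 0, -0.08]}, {"delta_pos": [-0.009, -0.056, 0], "dr": [0, 0, -0.08]}, {"delta_pos": [-0.009, -0.056, 0], "dr": [0, 0, -0.08]}, {"delta_pos": [0, -0.05, 0], "dr": [0, 0, 0]}, {"delta_pos": [0, -0.05, 0], "dr": [0, 0, 0]}, {"delta_pos": [0, -0.03, 0], "dr": [0, 0, 0]}, {"delta_pos": [0, 0, 0], "dr": [0, 0, 0]}, {"delta_pos": [0, 0, 0], "dr": [0, 0, 0]}])

```text
time: 2.22
tool_pos: [0.4612, 0.1753, 0.2628]
tcp_rot: [3.139, -0.09, -0.001]
wrist_force: [0.2, 0.3, 0.1]
width: -0.001
```

```bash
python3 - <<'E'
from h import *
from workcell import bot
s=bot.read_state();print(s["time"],s["tool_pos"],s["wrist_force"],s["width"]);print(goto((.4607,.199,.10),-.0525,s))
for n in("scene","top"):
    c=bot.read_camera(n);f=c["frame"][:,:,::-1]
    a=f[150:335,225:425] if n=="scene" else f[190:330,202:382]
    cv2.imwrite(f"pics/{n}1z.png",cv2.resize(a,None,fx=3,fy=3,interpolation=cv2.INTER_CUBIC))
E
```

```text
2.225 [0.46115705 0.17528743 0.26282379] [0.18153341 0.26140622 0.0917385 ] -0.0014160668632394624
(array([-0.00168295, -0.02380966,  0.16280157]), array([ 0.00099771,  0.00085843, -0.00513889]))
```

View pics/scene1z.png

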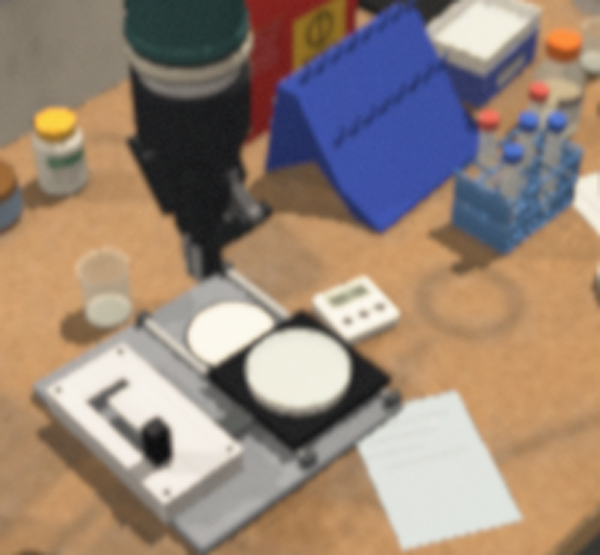

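View pics/top1z.png

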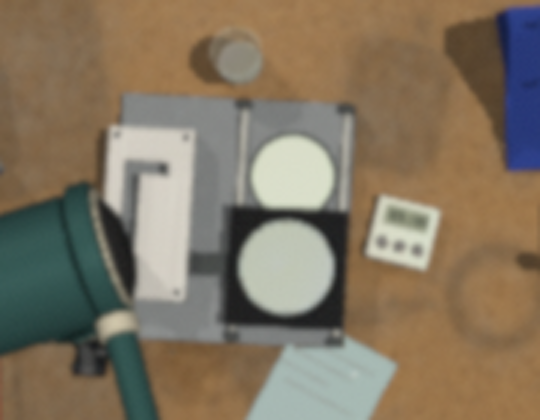

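The gripper is clear and behind the knob. I'll descend on the near side of the knob.

>>> carry_out(deltas=[{"delta_pos": [-0.007, -0.024, 0.05], "dr": [0, 0, -0.005]}, {"delta_pos": [0, 0, 0.05], "dr": [0, 0, 0]}, {"delta_pos": [0, 0, 0.05], "dr": [0, 0, 0]}, {"delta_pos": [0, 0, 0.03], "dr": [0, 0, 0]}, {"delta_pos": [0, 0, 0.025], "dr": [0, 0, 0]}, {"delta_pos": [0, 0, 0], "dr": [0, 0, 0]}])

```text
time: 3.08
tool_pos: [0.454, 0.1984, 0.0562]
tcp_rot: [3.138, -0.086, -0.008]
wrist_force: [-0.5, -0.0, -0.1]
width: 0.001
```

```bash
python3 - <<'E'
from h import *
from workcell import bot
s=bot.read_state();print(s["tool_pos"],s["wrist_force"])
c=bot.read_camera("scene");f=c["frame"][:,:,::-1]
cv2.imwrite("pics/scene2z.png",cv2.resize(f[225:335,225:365],None,fx=5.4,fy=5.4,interpolation=cv2.INTER_CUBIC))
E
```

```text
[0.45398933 0.19835562 0.0562434 ] [-0.45111788 -0.00631894 -0.09075174]
```

View pics/scene2z.png

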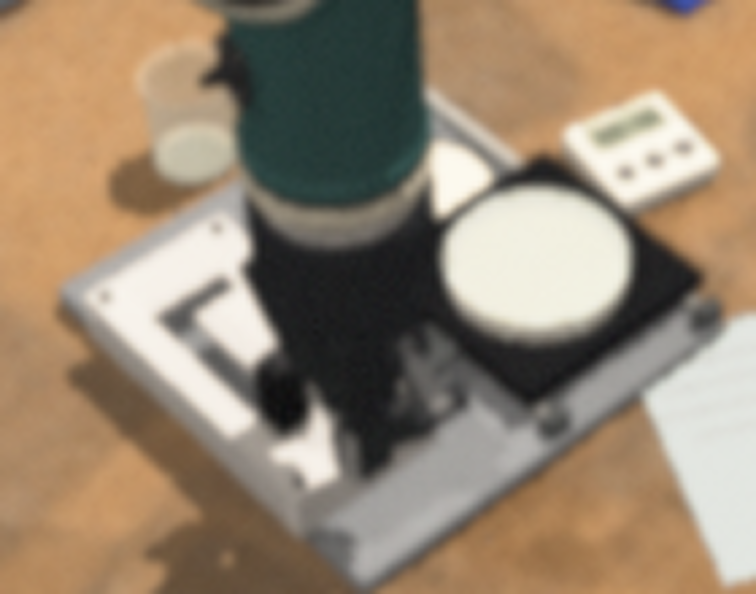

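```bash
python3 - <<'E'
from h import *
q=lambda p:((np.array(p)-[225,225]+.5)*5.4-.5).round(0)
print(q(proj("scene",[.454,.198,.056])), q(proj("scene",w(P,(-.045,.107,.085)))), q(proj("scene",w(P,(-.045,.107,.041)))))
E
```

```text
[[362. 462.]] [[281. 354.]] [[288. 418.]]
```

>>> carry_out(deltas=[{"delta_pos": [0.008, 0, 0], "dr": [0, 0, 0]}, {"delta_pos": [0.008, 0, 0], "dr": [0, 0, 0]}, {"delta_pos": [0.008, 0, 0], "dr": [0, 0, 0]}, {"delta_pos": [0.008, 0, 0], "dr": [0, 0, 0]}, {"delta_pos": [0.008, 0, 0], "dr": [0, 0, 0]}])

```text
time: 3.75
tool_pos: [0.4959, 0.1982, 0.0583]
tcp_rot: [3.14, -0.083, -0.002]
wrist_force: [-4.2, 1.3, 3.1]
width: -0.003
```

>>> carry_out(deltas=[{"delta_pos": [0.008, 0, 0], "dr": [0, 0, 0]}, {"delta_pos": [0.008, 0, 0], "dr": [0, 0, 0]}, {"delta_pos": [0.008, 0, 0], "dr": [0, 0, 0]}, {"delta_pos": [0.008, 0, 0], "dr": [0, 0, 0]}, {"delta_pos": [0.008, 0, 0], "dr": [0, 0, 0]}, {"delta_pos": [0.008, 0, 0], "dr": [0, 0, 0]}])

```text
time: 4.5
tool_pos: [0.5443, 0.1955, 0.0583]
tcp_rot: [3.14, -0.083, -0.0]
wrist_force: [-3.2, 0.3, 4.1]
width: 0.0
```

```bash
python3 - <<'E'
from h import *
from workcell import bot
s=bot.read_state();print(s["tool_pos"],s["wrist_force"], R.from_euler('z',-P[2]).apply(s["tool_pos"]-[P[0],P[1],0]))
for n in("scene","top"):
    f=bot.read_camera(n)["frame"][:,:,::-1]
    a=f[225:335,225:365] if n=="scene" else f[210:315,222:362]
    cv2.imwrite(f"pics/{n}3z.png",cv2.resize(a,None,fx=5.4,fy=5.4,interpolation=cv2.INTER_CUBIC))
E
```

```text
[0.54431001 0.1955246  0.05826001] [-3.17776652  0.34436064  4.07798941] [-0.00635773  0.10783955  0.05826001]
```

View pics/scene3z.png

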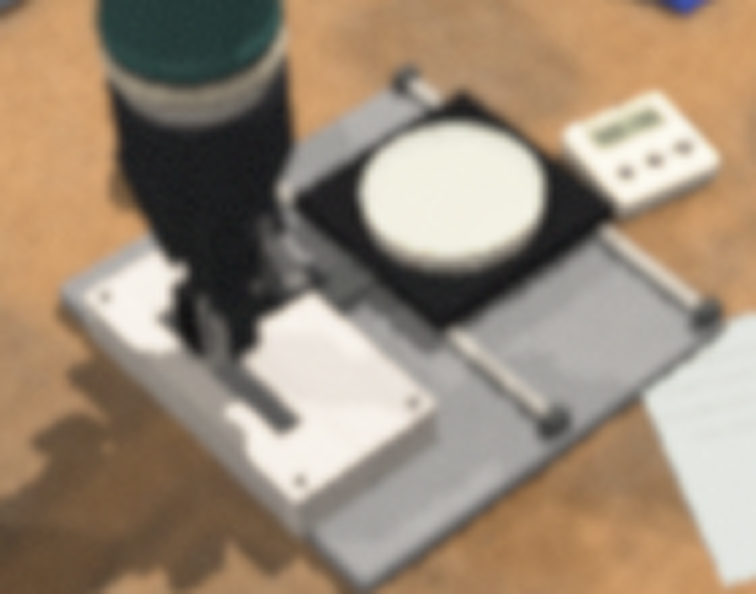

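View pics/top3z.png

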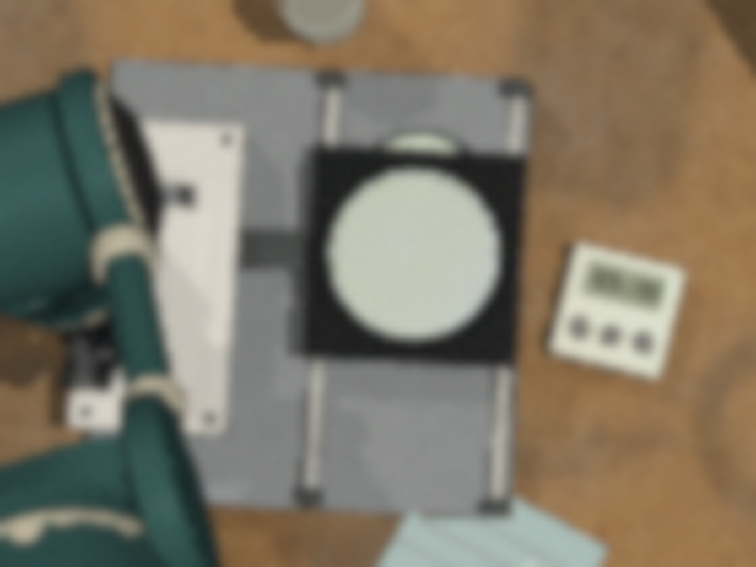

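The carriage has moved about 62 mm. The dish is at (414,254) in the zoomed top view and still seated. I'll continue to the stop, slowly at the end.

>>> carry_out(deltas=[{"delta_pos": [0.007, 0, 0], "dr": [0, 0, 0]}, {"delta_pos": [0.007, 0, 0], "dr": [0, 0, 0]}, {"delta_pos": [0.005, 0, 0], "dr": [0, 0, 0]}, {"delta_pos": [0.003, 0, 0], "dr": [0, 0, 0]}, {"delta_pos": [0.002, 0, 0], "dr": [0, 0, 0]}])

```text
time: 5.22
tool_pos: [0.5677, 0.1942, 0.0581]
tcp_rot: [3.14, -0.083, -0.001]
wrist_force: [-3.4, 0.7, 0.9]
width: 0.0
```

>>> carry_out(deltas=[{"delta_pos": [0.002, 0, 0], "dr": [0, 0, 0]}, {"delta_pos": [0.002, 0, 0], "dr": [0, 0, 0]}])

```text
time: 5.48
tool_pos: [0.5716, 0.194, 0.0581]
tcp_rot: [3.14, -0.083, -0.001]
wrist_force: [-2.9, -0.4, -0.6]
width: 0.002
```

>>> carry_out(deltas=[{"delta_pos": [0.002, 0, 0], "dr": [0, 0, 0]}, {"delta_pos": [0.002, 0, 0], "dr": [0, 0, 0]}])

```text
time: 5.72
tool_pos: [0.5728, 0.1939, 0.058]
tcp_rot: [3.14, -0.084, -0.01]
wrist_force: [-14.6, 1.4, 9.5]
width: 0.0
```

Force rose to 15 N and the tool stopped, so it's at the stop. I'll back off, go round to the knob's left side, and look.

>>> carry_out(deltas=[{"delta_pos": [-0.01, 0, 0], "dr": [0, 0, 0]}, {"delta_pos": [-0.015, 0, 0], "dr": [0, 0, 0]}, {"delta_pos": [0, -0.025, 0], "dr": [0, 0, 0]}, {"delta_pos": [0, -0.02, 0], "dr": [0, 0, 0]}, {"delta_pos": [0, 0, 0], "dr": [0, 0, 0]}])

```text
time: 6.35
tool_pos: [0.5536, 0.2417, 0.0588]
tcp_rot: [-3.14, 0.08, -0.002]
wrist_force: [-0.2, -0.9, 0.0]
width: 0.003
```

```bash
python3 - <<'E'
from h import *
from workcell import bot
s=bot.read_state();print(s["tool_pos"],s["wrist_force"], R.from_euler('z',-P[2]).apply(s["tool_pos"]-[P[0],P[1],0]))
for n in("scene","top"):
    f=bot.read_camera(n)["frame"][:,:,::-1]
    a=f[225:335,225:365] if n=="scene" else f[210:315,222:362]
    cv2.imwrite(f"pics/{n}4z.png",cv2.resize(a,None,fx=5.4,fy=5.4,interpolation=cv2.INTER_CUBIC))
k=w(P,(.045,.107,.085)); q=lambda p:((np.array(p)-[225,225]+.5)*5.4-.5).round(0)
print(k,q(proj("scene",k)))
print(goto(w(P,(.045,.150,.058))[0],-.0525,s))
E
```

```text
[0.55359866 0.24165214 0.05877215] [-0.22316901 -0.86105516  0.01560822] [0.00049754 0.15439097 0.05877215]
[[0.59555292 0.19199116 0.085     ]] [[161. 245.]]
(array([0.04449383, 0.00446578, 0.0008375 ]), array([-0.00063374, -0.0015317 ,  0.00166986]))
```

View pics/scene4z.png

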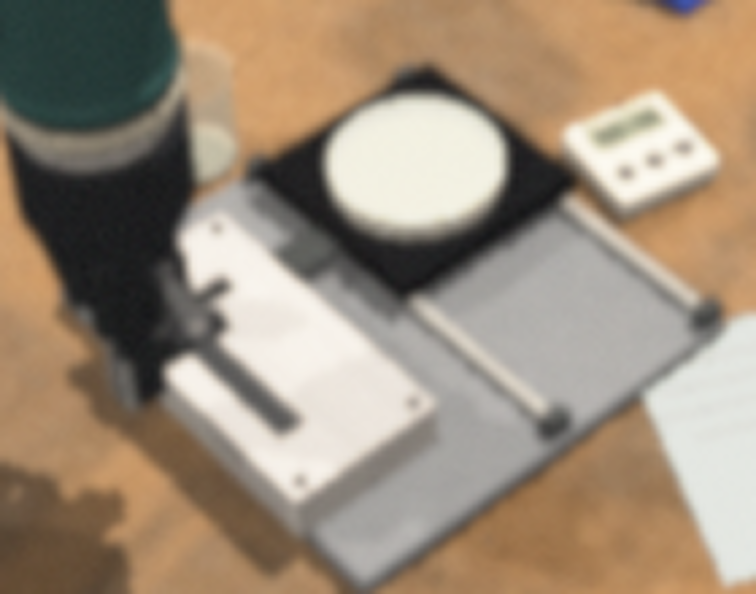

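View pics/top4z.png

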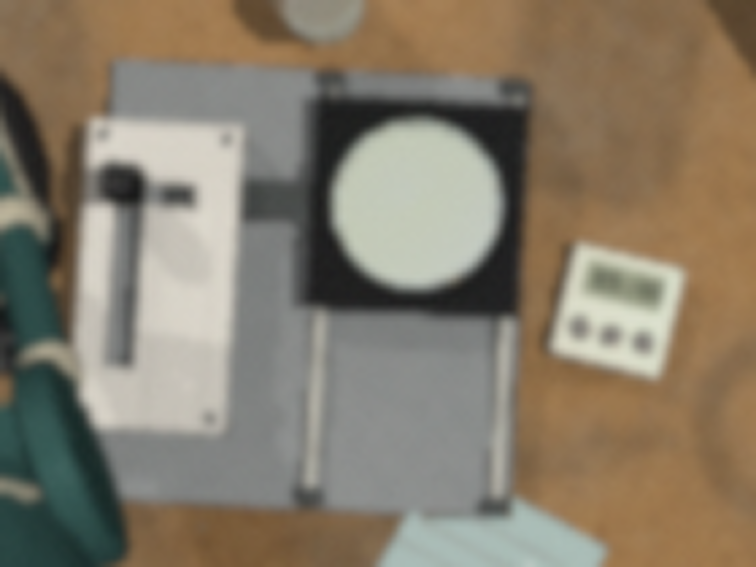

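The knob is in the corner at (122,183) in the zoomed top view and the dish is seated. I'll line up on its left and push across.

>>> carry_out(deltas=[{"delta_pos": [0.02, 0, 0], "dr": [0, 0, 0]}, {"delta_pos": [0.025, 0, 0], "dr": [0, 0, 0]}, {"delta_pos": [0, 0.01, 0], "dr": [0, 0, 0]}, {"delta_pos": [0, 0.008, 0], "dr": [0, 0, 0]}, {"delta_pos": [0, 0.006, 0], "dr": [0, 0, 0]}, {"delta_pos": [0, 0.006, 0], "dr": [0, 0, 0]}, {"delta_pos": [0, 0.006, 0], "dr": [0, 0, 0]}])

```text
time: 7.32
tool_pos: [0.595, 0.2021, 0.0578]
tcp_rot: [-3.14, 0.083, 0.003]
wrist_force: [-1.0, 5.4, -2.3]
width: -0.002
```

>>> carry_out(deltas=[{"delta_pos": [0, 0.005, 0], "dr": [0, 0, 0]}, {"delta_pos": [0, 0.005, 0], "dr": [0, 0, 0]}, {"delta_pos": [0, 0.003, 0], "dr": [0, 0, 0]}])

```text
time: 7.7
tool_pos: [0.5944, 0.1888, 0.0578]
tcp_rot: [-3.14, 0.083, 0.003]
wrist_force: [-2.4, 4.3, -3.0]
width: -0.003
```

>>> carry_out(deltas=[{"delta_pos": [0, 0.003, 0], "dr": [0, 0, 0]}, {"delta_pos": [0, 0.002, 0], "dr": [0, 0, 0]}, {"delta_pos": [0, 0.002, 0], "dr": [0, 0, 0]}])

```text
time: 8.07
tool_pos: [0.5941, 0.1838, 0.0579]
tcp_rot: [-3.137, 0.085, 0.002]
wrist_force: [-2.5, 12.8, -3.0]
width: 0.0
```

>>> carry_out(deltas=[{"delta_pos": [0, 0.002, 0], "dr": [0, 0, 0]}, {"delta_pos": [0, 0.001, 0], "dr": [0, 0, 0]}])

```text
time: 8.32
tool_pos: [0.5942, 0.1835, 0.058]
tcp_rot: [-3.133, 0.086, 0.001]
wrist_force: [-2.3, 21.6, -4.7]
width: -0.003
```

The knob is at the end stop: force rose to 22 N with no further motion. I'll withdraw to the left, then up, and look.

>>> carry_out(deltas=[{"delta_pos": [0, -0.015, 0], "dr": [0, 0, 0]}, {"delta_pos": [0, -0.03, 0], "dr": [0, 0, 0]}, {"delta_pos": [0, -0.03, -0.03], "dr": [0, 0, 0]}, {"delta_pos": [-0.03, 0, -0.05], "dr": [0, 0, 0]}, {"delta_pos": [-0.05, 0, -0.03], "dr": [0, 0, 0]}, {"delta_pos": [0, 0, 0], "dr": [0, 0, 0]}, {"delta_pos": [0, 0, 0], "dr": [0, 0, 0]}])

```text
time: 9.2
tool_pos: [0.5198, 0.2575, 0.1687]
tcp_rot: [3.14, -0.083, 0.003]
wrist_force: [-0.3, 0.7, 0.8]
width: 0.001
```

```bash
python3 - <<'E'
from h import *
from workcell import bot
s=bot.read_state();print(s["tool_pos"],s["wrist_force"],s["time"])
for n in("scene","top"):
    f=bot.read_camera(n)["frame"][:,:,::-1]
    cv2.imwrite(f"pics/{n}5.png",f)
    a=f[225:335,225:365] if n=="scene" else f[210:315,222:362]
    cv2.imwrite(f"pics/{n}5z.png",cv2.resize(a,None,fx=5.7,fy=5.7,interpolation=cv2.INTER_CUBIC))
E
```

```text
[0.51976977 0.25753818 0.16866175] [-0.27851057  0.6858444   0.79924915] 9.2
```

View pics/scene5z.png

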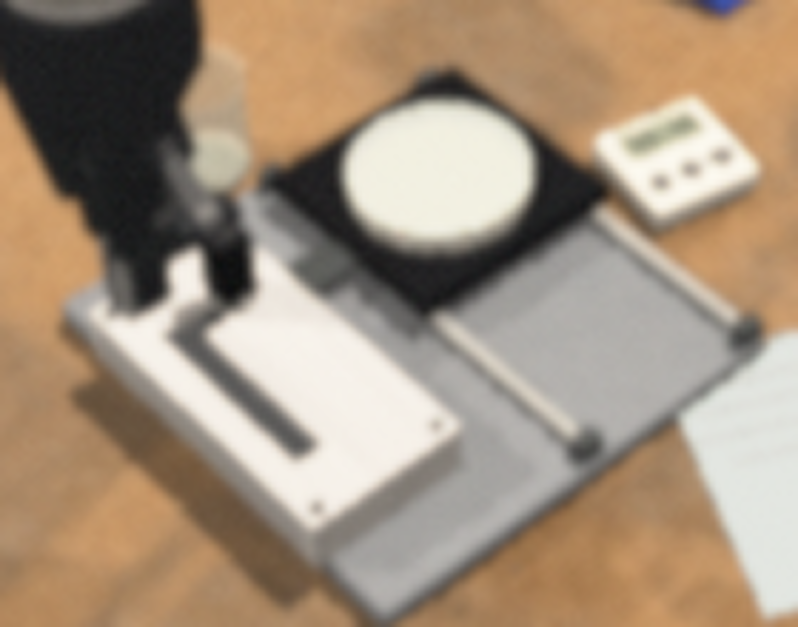

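View pics/top5z.png

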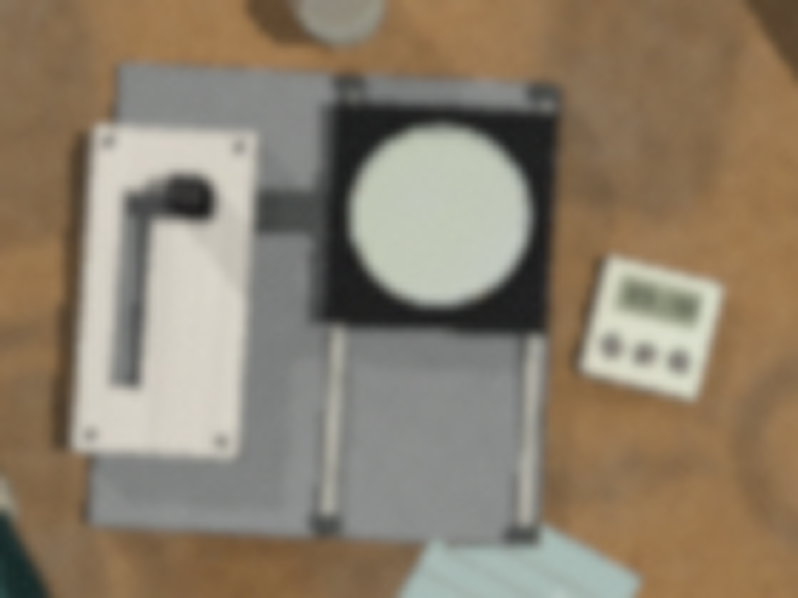

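```bash
python3 - <<'E'
from h import *
a=ray("top",zt(190,197),.085);b=ray("top",zt(120,375),.085);c=ray("top",zt(440,215),.03)
f=lambda x:R.from_euler('z',-P[2]).apply(x-[P[0],P[1],0]).round(4)
print(f(a),f(a)-f(b),f(c))
from workcell import bot
print(bot.finish_job())
E
```

```text
[0.0452 0.0754 0.085 ] [ 0.089  -0.0285  0.    ] [ 0.0484 -0.0447  0.03  ]
the job is handed in; nothing more can be done
None
```

I pushed the knob with the closed fingers to the end of the long leg, then moved round to its left side and pushed it to the end of the short leg. I backed the gripper off before handing the job in at about 9 s.

- **Stops:** both pushes ended on a solid stop. The force reached about 15 N along x and 22 N along y, with little or no further motion.
- **Knob travel:** in the last top image the knob has moved about 89 mm along x and 28.5 mm along −y. The goals were 84 mm and 25 mm, and the measurement is good to about 2–3 mm.
- **Dish:** it looks centred in its seat and lies over the viewing window.
- **Other things on the bench:** the timer and beaker look unmoved. I didn't check the tape roll, bottle and carton in the last image, but the arm kept clear of them.
- **Robot:** the wrist force was near zero with the arm clear of everything.
- **Disagreement:** fitting the stage's position from each camera separately gave results about 5 mm apart in x. I used a value close to the combined fit, and the positions where the knob met its stops agreed with it to about 2 mm.

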